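# Fit the chopper blade on its keyed drive shaft and close the lid

### The job

Get the mini chopper ready for the onion: stand the loose blade unit on the drive shaft in the chopper's bowl, feel for the one way round in which its hub drops over the keys of the shaft, and let it down fully home. Then put the lid on so that it sits flush on the bowl's rim. Do not force the blade or the lid, and leave everything else on the worktop where it is.

Things in the scene. Friction and masses are not known exactly. Their poses are not given: they have to be found in the camera images.
- chopper: Mini chopper, fixed on the worktop, 128 mm wide, 160 tall; origin at the centre of its underside, z up. White round motor base (z 0 to 72) with an open clear bowl on it: inner radius 55, outer 58, inside floor at z 76, flat rim at z 160. The drive shaft stands on the bowl's axis.
- shaft_top (a point): Top of the steel drive shaft when it is up, z 118 on the chopper's axis. Shaft radius 7, last 4 mm tapered to 4.5. From z 84 to z 100 it has two radial keys facing away from each other, out to radius 11: one broad (9 mm), one narrow (4 mm). The motor stopped it at any angle: the keys' direction is NOT measured (the axes given here are the chopper's) and must be found by feel or sight.
- boss_top (a point): Centre of the round boss (radius 17.5, z 84) round the shaft's foot, the hub's seat. The shaft is sprung: pressed from above it gives straight down up to 6 mm (1.6 N at first, 6.4 N at the end, then a hard stop) and springs back. Light rubbing does not turn it; once its keys are engaged it turns along with the hub at about 0.08 Nm, either way, without end.
- blade_unit: Loose grey blade unit, 90 g, upright on the worktop, 66 mm tall; origin at the centre of its underside, z up. Hub of radius 16.5 to z 30, bore of radius 8.5, 36 deep, open below. Slots through the hub's wall, z 0 to 18: broad (11.5 mm) on +x, narrow (7 mm) on -x. Two steel blades reach to radius 49 on the +y side (at z 10) and the -y side (z 27).
- stem_grip (a point): On the blade unit's axis at z 56: middle of its upright round stem, 24 mm in diameter, z 42 to 66, gripped from above at any yaw. The hub fits over the keys one way round only (within about 7 degrees); else it rests on top of the keys, 16 mm too high, standing by itself. Home: hub underside on the boss, its origin 84 mm above the chopper's.
- lid: Loose white round lid, 130 g, right way up on the worktop, radius 60.5; origin at the centre of its underside, z up. A spigot of radius 51 (z 0 to 6, tapered to 48.5 below) goes into the bowl with 2 mm to spare; the flange (z 6 to 14) lies on the rim. Fits at any yaw; closed, its origin is 154 mm above the chopper's. A blade unit that is not home keeps it up.
- lid_grip (a point): Middle of the lid's upright grip bar, at z 34 on the lid's axis; the bar runs from z 14 to z 44, is 62 mm long along the lid's x and 16 mm thick along its y.
- onion: onion, 80 mm, on the chopping board at the right; bystander
- lemon: lemon, 78 mm long, lying at the back; bystander
- yoghurt_pot: yoghurt pot, 71 mm tall, at the back on the left; bystander
- spice_jar: spice jar with a white cap, 101 mm tall, 40 mm wide, behind on the right of the chopper; bystander
Mind the look-alikes: they are no part of the job. What is meant by the lid is not orange, and is the larger of those in its own colour.

How it is judged:
By the outcome, as a careful person would: the job done as asked, in the order asked, and still so for the second after the job is handed in, with the robot touching nothing.
It also fails if it takes over 72 s, if anything falls off the work surface, if the arm or the gripper's body presses on something with over 40 N, if the wrist force passes 120 N, or if a joint passes its speed limit or range.

### The arm

A 6-joint arm with a two-finger parallel gripper is mounted at the origin on a cart in front of the work surface, level with it; the furniture and walls round the work are solid. World frame = base frame: x ahead of the robot, y to its left, z up, the work surface at z = 0. Lengths are in m, angles in rad, forces in N, time in s.
With the tool pointing down it reaches from about 0.375 to 0.925 m from the base axis. Payload 5.7 kg.
Tool frame: the origin (TCP) lies between the finger pads; the fingertips stand 25 mm ahead of it and the grasp point (between the pads) lies 6 mm ahead of it; z points along the fingers, y is the line along which they close (so a half turn about z gives the same grasp; the last joint's range is limited). The gripper opens to 88 mm and grips with 3 to 60 N. Pads are 20 mm wide; open, the fingers measure 115 mm over their backs; the gripper's body (75 mm by 178 mm) begins 61 mm behind the grasp point.
Start: joints at [1.098, 0.359, 1.51, -0, 1.272, -0.115], TCP at [0.21, 0.562, 0.227] pointing down, gripper open.
Joint ranges: [-2.97, 2.97], [-1.01, 2.36], [0.21, 2.38], [-0.96, 4.11], [0.2, 2.71], [-2.98, 2.98]. Speed limits (rad/s): [2.39, 2.39, 3.14, 3.14, 3.14, 3.14].

### API

Orientations are given as a unit quaternion [x, y, z, w].
In Python, from workcell import get_obs, read_camera, camera_info, hand_in, boxes_of, regions_of gives the robot as it stands.
- The arm moves only by the tool step_arm, never from a script. Its argument "targets" is a list that holds one entry, the list of rows, each a list of 7 numbers: the opening, from 0 (shut) to 1 (fully open), then the shift along the world's x, y, z in shares of 1000 mm (1.0 is 1000 mm), then the turn, a rotation vector about the world's x, y, z in a scale on which 1.0 is 90 degrees. In form: [[[gripper, dx, dy, dz, wx, wy, wz], ...]]. A call has 1 to 10 rows; each row is the pose to reach, as a shift and turn from the pose commanded when the call began; what a row does not reach only later rows make up. A row lasts 1/10 s, in which the tool goes at most 50 mm and 8.59 degrees, less where a joint would pass 70% of its speed; a pose out of reach is approached as far as the arm can. No shift or turn number may pass 1 either way. A call with a gripper value outside its range is refused whole. The fingers move at their own pace and stop on an object; the grip force is fixed at half the most. Time passes only in rows, so rows that repeat a pose let the fingers close. It gives the time, the measured TCP pose, the force, the opening and the grip force at its end, in the units of the state.
- get_obs(): the state, without advancing time (a new reading comes with each control period).
- read_camera(name): name is "side" or "top" or "wrist"; returns the picture (480x640x3 uint8, red, green, blue); there is no depth.
- camera_info(name): a dict with "vfov" (degrees; the focal length in pixels is half the picture's height over the tangent of half this angle, whatever the lens; pixels are square), "cx", "cy" (the principal point, pixels), "k1" (the pictures are not rectified: a ray, as slopes to the right and down, at radius r is drawn at 1 + k1 r^2 times it, then the intrinsics apply), "R" (3x3) and "t" (3): a world point X has camera coordinates R X + t. Camera axes: x right, y down, z forward; pixel columns grow to the right and rows downward; lengths in m; the calibration is good to about 2 mm. A picture is of the moment at which its call begins: read the wrist's pose just before it. camera_info takes no time and is no camera call; for the wrist camera it gives the pose at the moment of the call.
- hand_in(): hands the job in; it is judged then, once.
Trained networks look in the newest picture that a camera, given by its name, has taken for a name from the list of things; names that differ only in an ending like _2 or _b are one class to them, and where a whole thing is asked for, a point or a joint stands for the part that bears it (a point fixed in the world has none). Each returns a list of dicts, best first, with "confidence" (0 to 1); they miss things now and then, are a little off and sometimes report something else, mostly with a low value. They report only what shows in the picture. A call takes as long as a camera call. They do not tell look-alikes from the thing itself.
- boxes_of(camera, thing): "extent" ([left, top, right, bottom] in pixels, round what is visible of it).
- regions_of(camera, thing): "region" (480x640 bool, what is visible of it) and "extent" ([left, top, right, bottom] in pixels, round what is visible of it).
The state is a dict: "clock": time; "joints": joint angles; "dq": joint speeds; "effort": joint torques, N m; "ee_pos": TCP position; "tcp_rot": TCP orientation; "ft_force": force on the tool from outside, world axes, zero at the start; "wrist_torque": the same for the moment, N m; "grip_width": opening from 0.0 (shut) to 1.0 (fully open); "grip_force": force on a finger pad.
Only numpy, scipy, OpenCV 4.12 (cv2) and the standard library are available. Lean on these libraries where they do the work, as an engineer would, in place of code of your own. Each camera call takes 0.05 s, during which the arm holds its last target. There are 200 camera calls.

## Working session

There is one attempt and no reset: what is moved stays moved. The work goes in short steps, Python scripts to look and compute and a tool call to move; the robot and the scene stay as the last step left them, time stands still between calls to the robot, and variables do not carry over. Pictures are saved under pics/ and viewed, at most 12 in all, crops included, and the job is handed in when it is done.

Besides the shell and the picture viewer there is one more tool, called after "Emit:" by a JSON object that holds its "op" and its "data", one argument or row to a line. step_arm: Moves the arm, as the interface text tells. Its arguments: {"type":"object","properties":{"targets":{"type":"array"}},"required":["targets"]}

```bash
mkdir -p pics; ls
cat > h.py <<'E'
import numpy as np, cv2
from workcell import *
def save(cam,fn):
    im=read_camera(cam); cv2.imwrite('pics/'+fn,cv2.cvtColor(im,cv2.COLOR_RGB2BGR)); return im
def K(ci):
    f=240/np.tan(np.radians(ci['vfov'])/2); return np.array([[f,0,ci['cx']],[0,f,ci['cy']],[0,0,1.]])
def proj(ci,X):
    X=np.atleast_2d(X).astype(float); c=X@np.array(ci['R']).T+np.array(ci['t'])
    s=c[:,:2]/c[:,2:]; s=s*(1+ci['k1']*(s**2).sum(1,keepdims=True)); k=K(ci)
    return s*k[0,0]+k[:2,2]
def back(ci,uv,z):
    "pixels -> world points on plane z"
    uv=np.atleast_2d(uv).astype(float); k=K(ci)
    p=cv2.undistortPoints(uv.reshape(-1,1,2),k,np.array([ci['k1'],0,0,0.])).reshape(-1,2) 
    R=np.array(ci['R']);t=np.array(ci['t']); o=-R.T@t
    d=np.c_[p,np.ones(len(p))]@R
    return o+d*((z-o[2])/d[:,2])[:,None]
E
python3 - <<'E'
from h import *
a=save('top','top0.png'); b=save('side','side0.png')
for c in ('top','side'):
    ci=camera_info(c); R=np.array(ci['R']); print(c,ci['vfov'],ci['k1'],(-R.T@np.array(ci['t'])).round(3),R[2].round(2))
    read_camera(c)
    for n in ('chopper','blade_unit','lid'):
        print(n,[(round(x['confidence'],2),np.round(x['extent']).astype(int).tolist()) for x in boxes_of(c,n)][:4])
print(get_obs())
E
```

```text
pics
top 46.26047389687027 -0.16787483178295215 [ 0.296 -0.127  1.321] [ 0.21 -0.02 -0.98]
chopper [(0.72, [263, 203, 316, 270])]
blade_unit [(0.73, [349, 251, 389, 273])]
lid [(0.92, [339, 289, 392, 343]), (0.81, [278, 305, 313, 348]), (0.74, [182, 275, 231, 327])]
side 46.72421504163088 -0.09352963521688841 [ 0.021 -1.011  0.495] [ 0.5   0.78 -0.37]
chopper [(0.72, [280, 189, 337, 278]), (0.47, [316, 272, 367, 316])]
blade_unit [(0.68, [317, 272, 365, 312])]
lid [(0.9, [239, 297, 306, 339]), (0.6, [208, 269, 253, 298]), (0.55, [192, 227, 244, 255])]
{'clock': 0.5, 'joints': array([ 1.09788954e+00,  3.58827246e-01,  1.51044852e+00,  1.57742106e-05,
        1.27248110e+00, -1.15084360e-01]), 'dq': array([ 0.00082672,  0.00022306, -0.00109761,  0.00117382,  0.00046062,
        0.00021876]), 'effort': array([-1.69105584e-03, -5.14907992e+01, -2.70875484e+01,  6.73073810e-02,
        2.64877919e-02, -2.54802200e-05]), 'ee_pos': array([0.21010952, 0.56195124, 0.22648803]), 'tcp_rot': array([ 1.77960555e-01,  9.84037618e-01, -7.63983745e-05, -3.10076066e-05]), 'ft_force': array([-0.27924163,  0.50831765, -0.10592313]), 'wrist_torque': array([-0.03366993,  0.05501052,  0.01448954]), 'grip_force': 0.0, 'grip_width': 1.0025085930473647}
```

Run:
```python
import cv2
a=cv2.imread('pics/top0.png');b=cv2.imread('pics/side0.png')
cv2.imwrite('pics/t.png',cv2.resize(a[170:370,160:430],None,fx=2.95,fy=2.95,interpolation=3))
cv2.imwrite('pics/s.png',cv2.resize(b[160:360,170:440],None,fx=2.95,fy=2.95,interpolation=3))
```

```text
(no output)
```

View pics/t.png

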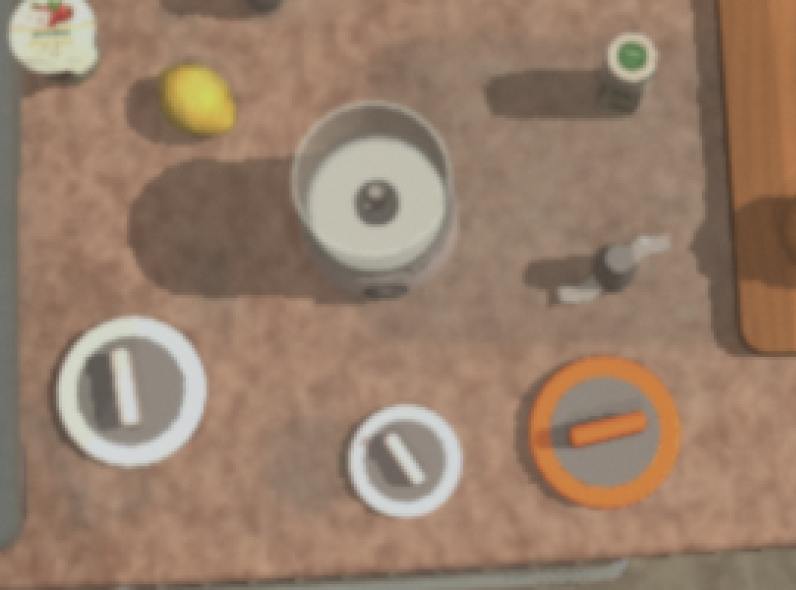

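View pics/s.png

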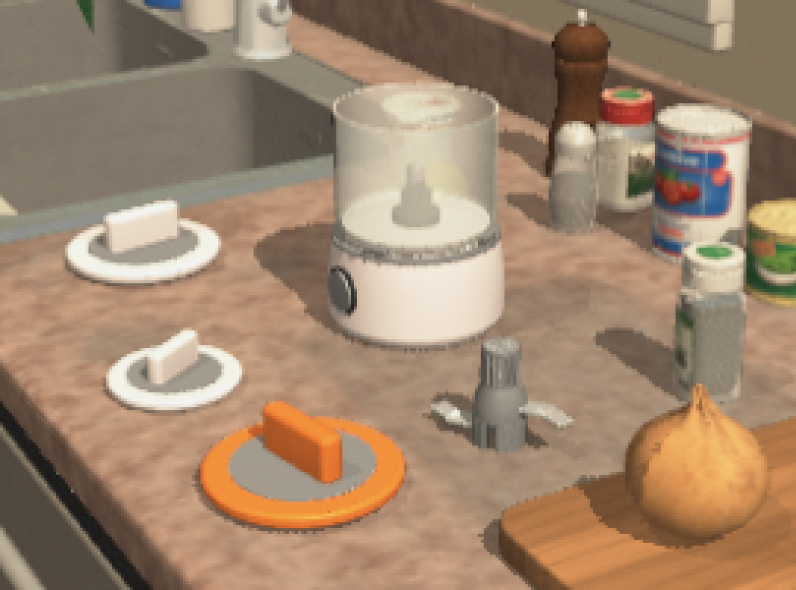

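The top view shows the large white lid at about px (204,302), the small white lid look-alike at (297,326), the orange look-alike at (364,316), the blade unit at (368,261) and the chopper bowl at (286,235). The side view agrees. Next I'll work out rough positions.

Run:
```python
from h import *
ci=camera_info('top')
f=lambda x,y:(160+x/2.95,170+y/2.95)
for n,p,z in [('rim',f(372,180),.16),('shaft',f(376,192),.118),('boss',f(377,203),.084),('stemtop',f(620,256),.066),('hub',f(614,270),.03),('b1end',f(560,295),.02),('b2end',f(668,243),.02),('lid',f(132,391),.014),('barA',f(121,350),.044),('barB',f(130,420),.044),('flangeL',f(57,391),.01),('flangeR',f(207,391),.01),('jar',f(632,56),.101),('lemon',f(198,98),.03)]:
    print(n,back(ci,p,z).round(3))
ci=camera_info('wrist');R=np.array(ci['R']);o=get_obs()
print(ci['vfov'],ci['k1'],-R.T@np.array(ci['t'])-o['ee_pos'],R.round(3))
```

```text
rim [[ 0.579 -0.086  0.16 ]]
shaft [[ 0.58  -0.087  0.118]]
boss [[ 0.579 -0.086  0.084]]
stemtop [[ 0.53  -0.27   0.066]]
hub [[ 0.526 -0.269  0.03 ]]
b1end [[ 0.51  -0.225  0.02 ]]
b2end [[ 0.547 -0.315  0.02 ]]
lid [[0.454 0.119 0.014]]
barA [[0.483 0.121 0.044]]
barB [[0.428 0.115 0.044]]
flangeL [[0.458 0.18  0.01 ]]
flangeR [[0.451 0.059 0.01 ]]
jar [[ 0.68  -0.289  0.101]]
lemon [[0.688 0.057 0.03 ]]
67.68367526675387 -0.04640959429210443 [-0.07903524  0.03022551  0.15726971] [[ 0.35   0.937  0.001]
 [ 0.892 -0.333  0.304]
 [ 0.285 -0.106 -0.953]]
```

Units first: shifts go in shares of 1000 mm and turns go in shares of 90 degrees. So -648 mm / 1000 = -0.648, 370 mm / 1000 = 0.37, 26 degrees / 90 = 0.2889.

Emit:
{"op": "step_arm", "data": {
  "targets": [
    [[1,0.37,-0.648,-0.01,0,0,0.2889],[1,0.37,-0.648,-0.01,0,0,0.2889],[1,0.37,-0.648,-0.01,0,0,0.2889],[1,0.37,-0.648,-0.01,0,0,0.2889],[1,0.37,-0.648,-0.01,0,0,0.2889],[1,0.37,-0.648,-0.01,0,0,0.2889],[1,0.37,-0.648,-0.01,0,0,0.2889],[1,0.37,-0.648,-0.01,0,0,0.2889],[1,0.37,-0.648,-0.01,0,0,0.2889],[1,0.37,-0.648,-0.01,0,0,0.2889]]
  ]
}}

```text
clock: 1.5
ee_pos: [0.4555, 0.132, 0.2203]
tcp_rot: [-0.048, 0.999, 0.0, 0.0]
ft_force: [1.0, -0.1, 0.4]
grip_width: 0.997
grip_force: 0.0
```

Scaled: -648 mm / 1000 = -0.648, 370 mm / 1000 = 0.37, 26 degrees / 90 = 0.2889.

Emit:
{"op": "step_arm", "data": {
  "targets": [
    [[1,0.37,-0.648,-0.01,0,0,0.2889]]
  ]
}}

```text
clock: 1.6
ee_pos: [0.4781, 0.0929, 0.2197]
tcp_rot: [-0.115, 0.993, -0.0, 0.001]
ft_force: [1.0, 0.3, 0.4]
grip_width: 1.002
grip_force: 0.0
```

Scaled: -170 mm / 1000 = -0.17, 97 mm / 1000 = 0.097, -8 degrees / 90 = -0.0889.

Emit:
{"op": "step_arm", "data": {
  "targets": [
    [[1,0.097,-0.17,-0.004,0,0,-0.0889],[1,0.097,-0.17,-0.004,0,0,-0.0889],[1,0.097,-0.17,-0.004,0,0,-0.0889],[1,0.097,-0.17,-0.004,0,0,-0.0889],[1,0.097,-0.17,-0.004,0,0,-0.0889],[1,0.097,-0.17,-0.004,0,0,-0.0889]]
  ]
}}

```text
clock: 2.2
ee_pos: [0.5741, -0.0756, 0.215]
tcp_rot: [-0.044, 0.999, 0.0, -0.0]
ft_force: [-0.4, 1.0, -0.1]
grip_width: 1.001
grip_force: 0.0
```

Run:
```python
from h import *
ci=camera_info('wrist'); im=save('wrist','w1.png'); o=get_obs(); print(o['ee_pos'],o['tcp_rot'],o['ft_force'])
p=proj(ci,[[.58,-.086,.1],[.58,-.086,.118]]);print(p)
u,v=p[0].astype(int)
b=cv2.imread('pics/w1.png'); c=cv2.resize(b[max(v-75,0):v+75,u-100:u+100],None,fx=4,fy=4,interpolation=3)
cv2.imwrite('pics/w1c.png',c); print(u,v)
```

```text
[ 0.57345615 -0.07448133  0.21502915] [-4.48987819e-02  9.98991320e-01  3.65959409e-04 -5.54519017e-04] [-0.44255724 -0.24368517 -0.09488467]
[[305.18534411 239.39581445]
 [304.27512021 246.83920168]]
305 239
```

View pics/w1c.png

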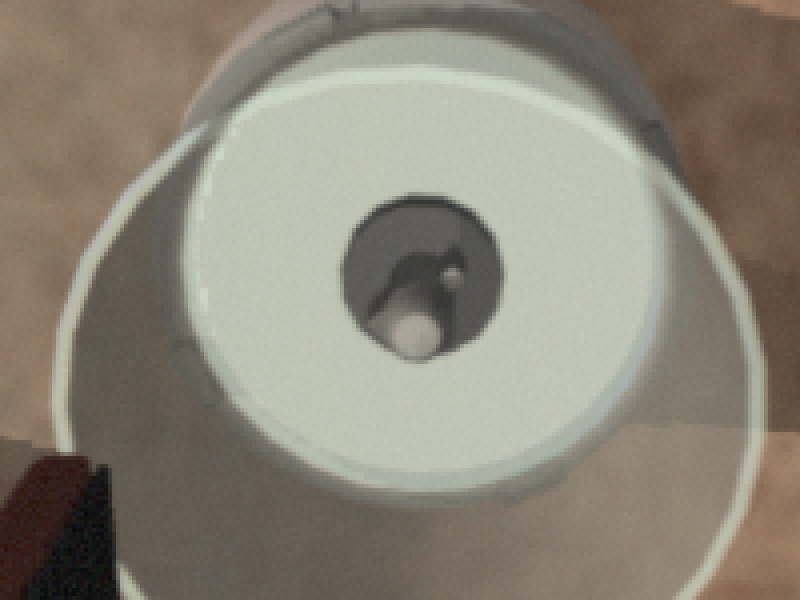

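The wrist crop shows the dark boss disc centred at crop (422,277), with the shaft tip at (414,335). A slim key with a bright end is at upper right (455,265), and what may be a broader key is at lower left (375,325). I'll fit the centre and rectify the view at key height.

```bash
cat >> h.py <<'E'
def warp(im,ci,c,z,half,ppm,yaw=0):
    n=int(2*half*ppm); g=(np.arange(n)+.5)/ppm-half
    # picture: right = -y world, up = +x world
    gx,gy=np.meshgrid(-g,-g)[::1]; X=np.c_[(c[0]*1e3+(-g)[:,None]+0*g[None]).ravel(),(c[1]*1e3+0*g[:,None]-g[None]).ravel(),np.full(n*n,z*1e3)]/1e3
    m=proj(ci,X).astype(np.float32).reshape(n,n,2)
    return cv2.remap(im,m[...,0],m[...,1],cv2.INTER_CUBIC)
def circ(P):
    A=np.c_[2*P,np.ones(len(P))]; s=np.linalg.lstsq(A,(P**2).sum(1),rcond=None)[0]; return s[0],s[1],np.sqrt(s[2]+s[0]**2+s[1]**2)
E
python3 - <<'E'
from h import *
import json
ci=camera_info('wrist')
im=cv2.imread('pics/w1.png'); g=cv2.cvtColor(im,cv2.COLOR_BGR2GRAY)
# boss: radial edges from centre
def fitc(c0,z,R,rr,sign):
    P=[]
    for it in range(3):
        P=[]
        for a in np.arange(0,360,4):
            r=np.arange(R-rr,R+rr,.0002); d=np.array([np.cos(np.radians(a)),np.sin(np.radians(a))])
            X=np.c_[c0+r[:,None]*d,np.full(len(r),z)]; m=proj(ci,X).astype(np.float32)
            v=cv2.remap(cv2.GaussianBlur(g,(0,0),.7),m[None,:,0],m[None,:,1],1)[0].astype(float)
            dv=sign*np.gradient(v); i=dv.argmax()
            if dv[i]>3: P.append(X[i,:2])
        P=np.array(P)
        for _ in range(6):
            s=circ(P); e=abs(np.hypot(*(P-s[:2]).T)-s[2]); P2=P[e<max(.0008,np.median(e)*2)]; P=P2
        c0=np.array(s[:2])
    return np.round(s,4),len(P)
print('boss',fitc(np.array([.579,-.087]),.084,.0175,.006,1))
print('rim outer?',fitc(np.array([.579,-.087]),.16,.0565,.005,1), fitc(np.array([.579,-.087]),.16,.0565,.005,-1))
c=fitc(np.array([.579,-.087]),.084,.0175,.006,1)[0]
a=warp(im,ci,c,.1,20,15); b=cv2.resize(im[200:260,280:340],(600,600),interpolation=3)
a=cv2.convertScaleAbs(a,alpha=1.6,beta=-20)
cv2.imwrite('pics/w1d.png',a)
E
```

```text
boss (array([ 0.5784, -0.0814,  0.0174]), 74)
rim outer? (array([ 0.5795, -0.0816,  0.0545]), 64) (array([ 0.5795, -0.0815,  0.0572]), 74)
```

View pics/w1d.png

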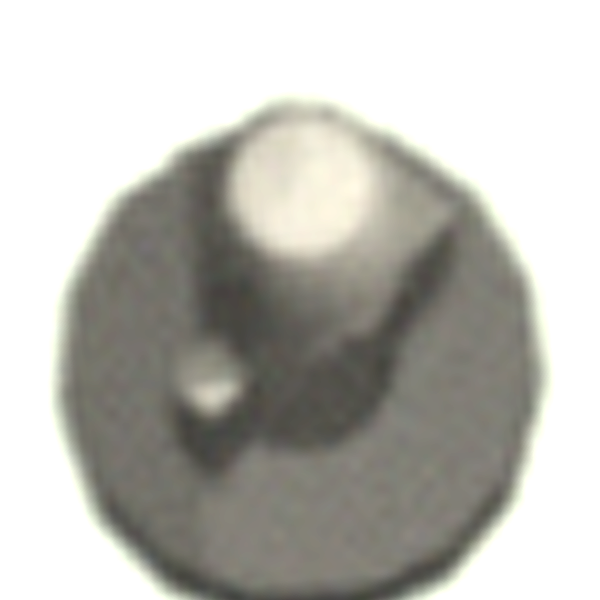

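Scaled: 85 mm / 1000 = 0.085, -8 mm / 1000 = -0.008.

Emit:
{"op": "step_arm", "data": {
  "targets": [
    [[1,0.085,-0.008,-0.005,0,0,0],[1,0.085,-0.008,-0.005,0,0,0],[1,0.085,-0.008,-0.005,0,0,0],[1,0.085,-0.008,-0.005,0,0,0],[1,0.085,-0.008,-0.005,0,0,0]]
  ]
}}

```text
clock: 2.75
ee_pos: [0.6575, -0.0814, 0.2103]
tcp_rot: [-0.046, 0.999, 0.0, -0.001]
ft_force: [-0.2, 0.1, 0.3]
grip_width: 1.002
grip_force: 0.0
```

```bash
cat >> h.py <<'E'
def fitc(im,ci,c0,z,R,rr,sign):
    g=cv2.GaussianBlur(cv2.cvtColor(im,cv2.COLOR_BGR2GRAY),(0,0),.7); c0=np.array(c0)
    for it in range(3):
        P=[]
        for a in np.radians(np.arange(0,360,4)):
            r=np.arange(R-rr,R+rr,.0002)
            X=np.c_[c0+r[:,None]*[np.cos(a),np.sin(a)],np.full(len(r),z)]; m=proj(ci,X).astype(np.float32)
            v=cv2.remap(g,m[None,:,0],m[None,:,1],1)[0].astype(float)
            dv=sign*np.gradient(v); i=dv.argmax()
            if dv[i]>2: P.append(X[i,:2])
        P=np.array(P)
        for _ in range(6):
            s=circ(P); e=abs(np.hypot(*(P-s[:2]).T)-s[2]); P=P[e<max(.0008,np.median(e)*2)]
        c0=np.array(s[:2])
    return np.round(s,4),len(P)
E
python3 - <<'E'
from h import *
ci=camera_info('wrist'); save('wrist','w2.png'); o=get_obs(); print(o['ee_pos'])
c2=camera_info('wrist'); print(np.abs(np.array(c2['t'])-ci['t']).max())
im=cv2.imread('pics/w2.png')
for s in (1,-1):print('rim',fitc(im,ci,[.579,-.084],.16,.0565,.005,s))
c=fitc(im,ci,[.579,-.084],.084,.0175,.006,1);print('boss',c)
R=np.array(ci['R']);print('cam',-R.T@np.array(ci['t']))
a=cv2.convertScaleAbs(warp(im,ci,c[0],.1,18,16),alpha=1.6,beta=-20); cv2.imwrite('pics/w2d.png',a)
E
```

```text
[ 0.65754012 -0.08169071  0.21052648]
0.00016107116421568146
rim (array([ 0.5809, -0.083 ,  0.0546]), 90)
rim (array([ 0.5809, -0.083 ,  0.0572]), 90)
boss (array([ 0.5808, -0.0829,  0.017 ]), 90)
cam [ 0.573687   -0.08856777  0.36771775]
```

View pics/w2d.png

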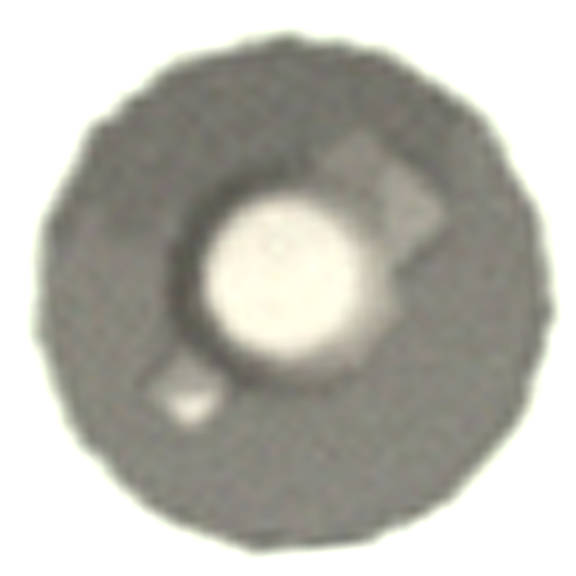

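Seen from nearly straight above, the broad key points to the upper right (end at crop (405,172)) and the narrow key to the lower left (172,410). That puts the broad key at about −45° world yaw. Next is the blade unit.

Scaled: -187 mm / 1000 = -0.187, -48 mm / 1000 = -0.048.

Emit:
{"op": "step_arm", "data": {
  "targets": [
    [[1,-0.048,-0.187,0,0,0,0],[1,-0.048,-0.187,0,0,0,0],[1,-0.048,-0.187,0,0,0,0],[1,-0.048,-0.187,0,0,0,0],[1,-0.048,-0.187,0,0,0,0],[1,-0.048,-0.187,0,0,0,0]]
  ]
}}

```text
clock: 3.4
ee_pos: [0.6099, -0.2701, 0.2107]
tcp_rot: [-0.044, 0.999, 0.0, -0.0]
ft_force: [0.8, 1.2, -0.2]
grip_width: 0.999
grip_force: 0.0
```

Run:
```python
from h import *
ci=camera_info('wrist'); save('wrist','w3.png'); o=get_obs(); print(o['ee_pos'],o['joints'].round(2))
im=cv2.imread('pics/w3.png')
R=np.array(ci['R']);print('cam',-R.T@np.array(ci['t']))
c=fitc(im,ci,[.528,-.27],.066,.012,.005,1);print('stem+',c); c1=fitc(im,ci,[.528,-.27],.066,.012,.005,-1);print('stem-',c1)
a=cv2.convertScaleAbs(warp(im,ci,[.528,-.27],.066,30,9.6),alpha=1.3)
b=cv2.convertScaleAbs(warp(im,ci,[.528,-.27],.027,60,4.8),alpha=1.3)
cv2.imwrite('pics/w3d.png',cv2.resize(b,(590,590),interpolation=3))
for n in ('blade_unit',):
    print([(x['confidence'],x['extent']) for x in boxes_of('wrist',n)])
```

```text
[ 0.61037383 -0.26897871  0.21061508] [-0.52  0.47  1.37  0.    1.3  -2.18]
cam [ 0.52588424 -0.2769852   0.3679487 ]
stem+ (array([ 0.5287, -0.2683,  0.0147]), 51)
stem- (array([ 0.5291, -0.2675,  0.0109]), 86)
[(0.57, [278.2, 105.2, 381.0, 148.7])]
```

View pics/w3d.png

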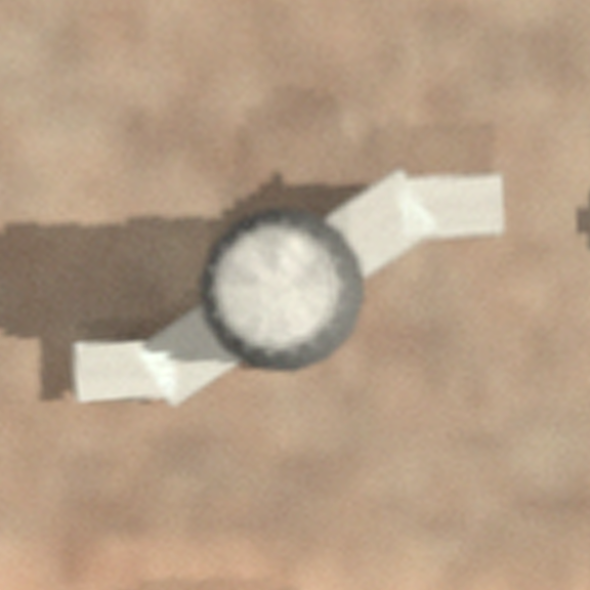

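The top-down warp shows the stem at (282,288) with two swept blades, the right one towards −y world. The S-shaped sweep makes the blades a poor yaw reference, so I'll tilt the camera to see the slot on the robot-facing side.

Scaled: -146 mm / 1000 = -0.146, -83 mm / 1000 = -0.083, -30 degrees / 90 = -0.3333.

Emit:
{"op": "step_arm", "data": {
  "targets": [
    [[1,-0.146,0,-0.06,0,-0.3333,0],[1,-0.146,0,-0.06,0,-0.3333,0],[1,-0.146,0,-0.06,0,-0.3333,0],[1,-0.146,0,-0.083,0,-0.3333,0],[1,-0.146,0,-0.083,0,-0.3333,0],[1,-0.146,0,-0.083,0,-0.3333,0]]
  ]
}}

```text
clock: 4.1
ee_pos: [0.4809, -0.2581, 0.1474]
tcp_rot: [-0.032, 0.972, -0.014, 0.231]
ft_force: [-0.1, -0.6, 0.2]
grip_width: 1.0
grip_force: 0.0
```

Run:
```python
from h import *
ci=camera_info('wrist'); save('wrist','w4.png'); o=get_obs(); print(o['ee_pos'],o['tcp_rot'],o['joints'].round(2))
im=cv2.imread('pics/w4.png')
u,v=proj(ci,[.529,-.268,.02])[0].astype(int); print(u,v)
print(proj(ci,[[.529,-.268,0],[.529,-.268,.066]]))
v0=max(v-45,0)
cv2.imwrite('pics/w4c.png',cv2.resize(im[v0:v0+90,u-60:u+60],None,fx=6.5,fy=6.5,interpolation=3)); print(u-60,v0)
```

```text
[ 0.48275794 -0.25986572  0.14857069] [-0.03346593  0.97201169 -0.01567905  0.23200749] [-0.86  0.25  2.06  0.63  0.6  -2.98]
310 209
[[311.83799772 194.86716202]
 [306.70579711 249.25718751]]
250 164
```

View pics/w4c.png

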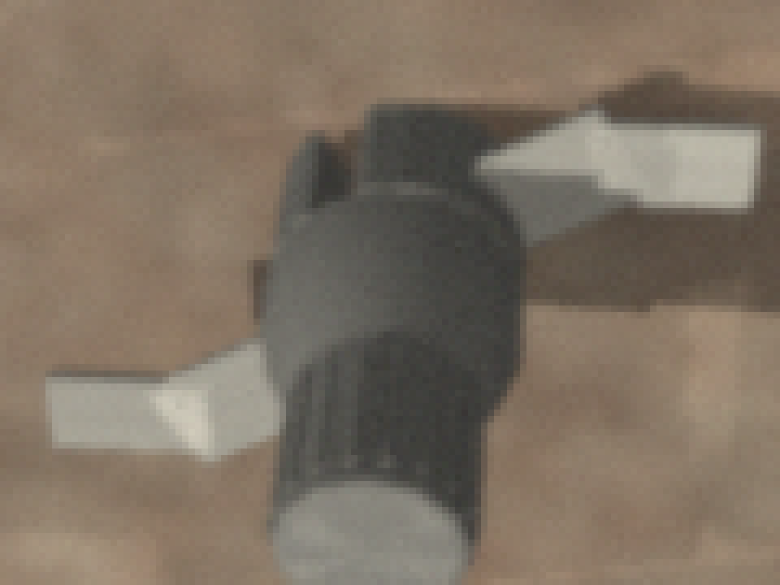

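Run:
```python
from h import *
ci=camera_info('wrist')
f=lambda X:((proj(ci,X)-[250,164])*6.5).round().astype(int).tolist()
c=np.array([.529,-.268])
for a in range(-180,-80,10):
    d=c+.0165*np.array([np.cos(np.radians(a)),np.sin(np.radians(a))])
    print(a,f([[*d,0],[*d,.018]]))
print('stemtop',f([[*c,.066]]),'top robot edge',f([[c[0]-.012,c[1],.066]]))
print('hub lr z18',f([[c[0],c[1]-.0165,.018],[c[0],c[1]+.0165,.018]]))
for yaw in (20,25,30):
  for s,z in((1,.01),(-1,.027)):
    a=np.radians(yaw+90*s); print(yaw,s,f([[*(c+.049*np.array([np.cos(a),np.sin(a)])),z]]))
```

```text
-180 [[425, 83], [417, 166]]
-170 [[403, 82], [394, 166]]
-160 [[381, 86], [371, 169]]
-150 [[361, 92], [350, 176]]
-140 [[343, 101], [331, 185]]
-130 [[327, 112], [315, 196]]
-120 [[314, 126], [302, 210]]
-110 [[305, 141], [292, 225]]
-100 [[299, 158], [286, 242]]
-90 [[297, 175], [284, 259]]
stemtop [[386, 535]] top robot edge [[390, 461]]
hub lr z18 [[284, 259], [538, 278]]
20 1 [[782, 154]]
20 -1 [[53, 385]]
25 1 [[774, 127]]
25 -1 [[67, 407]]
30 1 [[762, 102]]
30 -1 [[83, 429]]
```

The tilted view shows a narrow slot (about 26° wide) on the robot-facing left, at crop (345,150). The blade on the left (−y world) attaches higher. So local −x points to about −148° and local +x to about 32°, which agrees with the blade root direction. The blade needs a turn of about −78°. Now to grasp it.

Scaled: 46 mm / 1000 = 0.046, -9 mm / 1000 = -0.009, 26.7 degrees / 90 = 0.2967.

Emit:
{"op": "step_arm", "data": {
  "targets": [
    [[1,0.046,-0.009,0,0.0067,0.2967,0.0122],[1,0.046,-0.009,0,0.0067,0.2967,0.0122],[1,0.046,-0.009,0,0.0067,0.2967,0.0122],[1,0.046,-0.009,0,0.0067,0.2967,0.0122],[1,0.046,-0.009,0,0.0067,0.2967,0.0122],[1,0.046,-0.009,0,0.0067,0.2967,0.0122]]
  ]
}}

```text
clock: 4.75
ee_pos: [0.5312, -0.2695, 0.1486]
tcp_rot: [-0.046, 0.999, -0.001, 0.003]
ft_force: [0.3, -0.4, 0.3]
grip_width: 1.003
grip_force: 0.0
```

Run:
```python
from h import *
from scipy.spatial.transform import Rotation as T
ci=camera_info('wrist'); save('wrist','w5.png'); o=get_obs(); print(o['ee_pos'],T.from_quat(o['tcp_rot']).as_matrix().round(3).tolist(),o['joints'].round(2))
im=cv2.imread('pics/w5.png')
for s in (1,-1): print(fitc(im,ci,[.529,-.268],.066,.012,.005,s))
print(proj(ci,[[.529,-.268,.066]]))
```

```text
[ 0.52944608 -0.26929626  0.14825947] [[-0.996, -0.089, 0.005], [-0.089, 0.996, -0.001], [-0.005, -0.002, -1.0]] [-0.59  0.43  1.62  0.    1.09 -2.25]
(array([ 0.5229, -0.2676,  0.0129]), 28)
(array([ 0.5277, -0.2679,  0.0107]), 87)
[[321.43854603 243.58103919]]
```

Scaled: -86 mm / 1000 = -0.086, -45 mm / 1000 = -0.045.

Emit:
{"op": "step_arm", "data": {
  "targets": [
    [[0.8,0,0.001,-0.045,0,0,0],[0.8,0,0.001,-0.086,0,0,0],[0.8,0,0.001,-0.086,0,0,0],[0.2,0,0.001,-0.086,0,0,0],[0.1,0,0.001,-0.086,0,0,0],[0,0,0.001,-0.086,0,0,0],[0,0,0.001,-0.086,0,0,0],[0,0,0.001,-0.086,0,0,0],[0,0,0.001,-0.086,0,0,0],[0,0,0.001,-0.086,0,0,0]]
  ]
}}

```text
clock: 5.8
ee_pos: [0.5292, -0.2693, 0.0628]
tcp_rot: [-0.043, 0.999, -0.001, 0.002]
ft_force: [-0.2, 0.4, 4.0]
grip_width: 0.265
grip_force: 30.0
```

Run:
```python
from h import *
o=get_obs(); print(o['clock'],o['ee_pos'],o['grip_width'],o['grip_force'],o['ft_force'],o['wrist_torque'])
```

```text
5.8 [ 0.52920209 -0.26925093  0.06281535] 0.2646009749267562 30.00515341758728 [-0.16535123  0.3700788   4.03078629] [ 0.12442857 -0.00220662  0.0316233 ]
```

Scaled: 186 mm / 1000 = 0.186, 185 mm / 1000 = 0.185, -76 degrees / 90 = -0.8444.

Emit:
{"op": "step_arm", "data": {
  "targets": [
    [[0,0,0,0.1,0,0,-0.0444],[0,0,0,0.15,0,0,-0.1333],[0,0,0,0.185,0,0,-0.2222],[0,0,0,0.185,0,0,-0.3111],[0,0.012,0.045,0.185,0,0,-0.4],[0,0.024,0.09,0.185,0,0,-0.4889],[0,0.038,0.135,0.185,0,0,-0.5778],[0,0.051,0.186,0.185,0,0,-0.6667],[0,0.051,0.186,0.185,0,0,-0.7556],[0,0.051,0.186,0.185,0,0,-0.8444]]
  ]
}}

```text
clock: 6.8
ee_pos: [0.5799, -0.0808, 0.247]
tcp_rot: [0.582, 0.813, -0.002, 0.0]
ft_force: [-0.8, -0.7, -1.3]
grip_width: 0.261
grip_force: 30.0
```

Scaled: -2 degrees / 90 = -0.0222.

Emit:
{"op": "step_arm", "data": {
  "targets": [
    [[0,0,0,0,0,0,-0.0222],[0,0,0,0,0,0,-0.0222],[0,0,0,0,0,0,-0.0222]]
  ]
}}

```text
clock: 7.1
ee_pos: [0.5797, -0.0831, 0.2471]
tcp_rot: [0.594, 0.804, -0.002, 0.001]
ft_force: [-0.2, -0.5, -1.0]
grip_width: 0.263
grip_force: 30.0
```

Run:
```python
from h import *
from scipy.spatial.transform import Rotation as T
ci=camera_info('wrist'); save('wrist','w6.png'); save('top','t6.png'); o=get_obs(); print(o['clock'],o['ee_pos'],np.degrees(np.arctan2(*T.from_quat(o['tcp_rot']).as_matrix()[[1,0],1])),o['joints'].round(2),o['ft_force'],o['wrist_torque'],o['grip_force'])
im=cv2.imread('pics/w6.png')
cv2.imwrite('pics/w6c.png',im)
p=o['ee_pos'];print(proj(ci,[[p[0],p[1],p[2]+.004],[.580,-.0835,.118]]))
for s in (1,-1): print(fitc(im,ci,[.580,-.083],.16,.0565,.005,s))
for s in (1,-1): print('stem',fitc(im,ci,p[:2],p[2]+.0032,.012,.004,s))
```

```text
7.2 [ 0.57976424 -0.08335129  0.24725969] 17.005053329003818 [-0.26  0.32  1.51 -0.    1.31 -0.55] [ 0.84387865  0.29719561 -1.1371208 ] [-0.0549131   0.02656756  0.01031694] 29.998153746128082
[[319.93383678 308.84472958]
 [320.71882519 229.49460863]]
(array([ 0.5808, -0.0824,  0.0545]), 48)
(array([ 0.5808, -0.0824,  0.0572]), 58)
stem (array([ 0.58  , -0.0837,  0.0145]), 17)
stem (array([ 0.58  , -0.0811,  0.0106]), 54)
```

View pics/w6c.png

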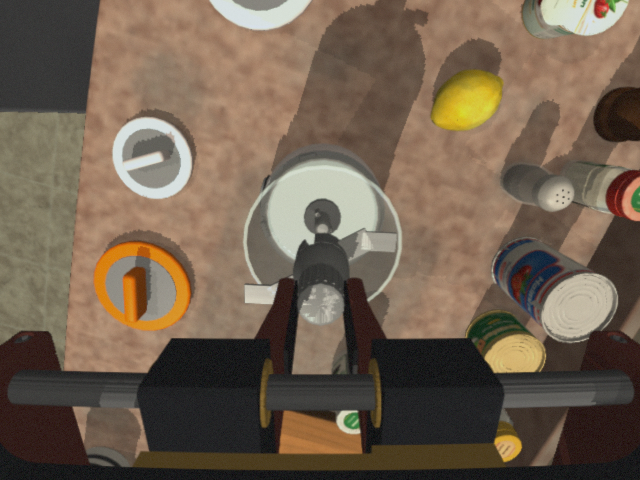

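The rim fit at this yaw gives (0.5808, −0.0824), the same as before, so the wrist calibration is consistent. The blade hangs in the gripper at px (320,290), above the bowl. Lowering now.

Scaled: -74 mm / 1000 = -0.074, -70 mm / 1000 = -0.07.

Emit:
{"op": "step_arm", "data": {
  "targets": [
    [[0,0.001,0.0005,-0.04,0,0,0],[0,0.001,0.0005,-0.06,0,0,0],[0,0.001,0.0005,-0.06,0,0,0],[0,0.001,0.0005,-0.066,0,0,0],[0,0.001,0.0005,-0.07,0,0,0],[0,0.001,0.0005,-0.074,0,0,0],[0,0.001,0.0005,-0.074,0,0,0]]
  ]
}}

```text
clock: 7.9
ee_pos: [0.581, -0.0828, 0.1736]
tcp_rot: [0.595, 0.804, -0.002, 0.001]
ft_force: [0.1, 0.1, -1.3]
grip_width: 0.263
grip_force: 30.0
```

Scaled: -13 mm / 1000 = -0.013, -12 mm / 1000 = -0.012.

Emit:
{"op": "step_arm", "data": {
  "targets": [
    [[0,0,0,-0.004,0,0,0],[0,0,0,-0.008,0,0,0],[0,0,0,-0.01,0,0,0],[0,0,0,-0.012,0,0,0],[0,0,0,-0.013,0,0,0],[0,0,0,-0.013,0,0,0]]
  ]
}}

```text
clock: 8.5
ee_pos: [0.5808, -0.0827, 0.1603]
tcp_rot: [0.595, 0.804, -0.002, 0.001]
ft_force: [-0.7, 0.0, -0.7]
grip_width: 0.261
grip_force: 30.0
```

Scaled: -11 mm / 1000 = -0.011, -10 mm / 1000 = -0.01.

Emit:
{"op": "step_arm", "data": {
  "targets": [
    [[0,0,0,-0.003,0,0,0],[0,0,0,-0.006,0,0,0],[0,0,0,-0.008,0,0,0],[0,0,0,-0.01,0,0,0],[0,0,0,-0.011,0,0,0],[0,0,0,-0.011,0,0,0]]
  ]
}}

```text
clock: 9.1
ee_pos: [0.5808, -0.0827, 0.1492]
tcp_rot: [0.595, 0.804, -0.002, 0.001]
ft_force: [-0.1, -0.1, -1.3]
grip_width: 0.26
grip_force: 30.0
```

Scaled: -2 mm / 1000 = -0.002, -1 mm / 1000 = -0.001.

Emit:
{"op": "step_arm", "data": {
  "targets": [
    [[0,0,0,-0.001,0,0,0],[0,0,0,-0.002,0,0,0],[0,0,0,-0.002,0,0,0]]
  ]
}}

```text
clock: 9.4
ee_pos: [0.5809, -0.0827, 0.1473]
tcp_rot: [0.595, 0.804, -0.002, 0.001]
ft_force: [-0.4, -0.4, -0.7]
grip_width: 0.261
grip_force: 30.0
```

Scaled: -1 mm / 1000 = -0.001, -0.5 mm / 1000 = -0.0005.

Emit:
{"op": "step_arm", "data": {
  "targets": [
    [[0,0,0,-0.0005,0,0,0],[0,0,0,-0.001,0,0,0],[0,0,0,-0.001,0,0,0]]
  ]
}}

```text
clock: 9.7
ee_pos: [0.5812, -0.0828, 0.1468]
tcp_rot: [0.595, 0.804, -0.002, 0.001]
ft_force: [-0.2, 0.1, 2.8]
grip_width: 0.259
grip_force: 30.0
```

Scaled: 100 mm / 1000 = 0.1, 80 mm / 1000 = 0.08.

Emit:
{"op": "step_arm", "data": {
  "targets": [
    [[0.45,0,0,0,0,0,0],[0.45,0,0,0,0,0,0],[0.45,0,0,0,0,0,0],[0.45,0,0,0,0,0,0],[0.45,0,0,0.015,0,0,0],[0.45,0,0,0.04,0,0,0],[0.45,0,0,0.08,0,0,0],[1,0,0,0.1,0,0,0],[1,0,0,0.1,0,0,0],[1,0,0,0.1,0,0,0]]
  ]
}}

```text
clock: 10.7
ee_pos: [0.5807, -0.0827, 0.2461]
tcp_rot: [0.595, 0.804, -0.002, 0.001]
ft_force: [0.0, 0.3, 0.0]
grip_width: 0.686
grip_force: 0.0
```

Run:
```python
from h import *
ci=camera_info('wrist'); save('wrist','w7.png');save('side','s7.png'); o=get_obs(); print(o['clock'],o['ee_pos'],o['ft_force'])
im=cv2.imread('pics/w7.png')
c=[.5808,-.0827]
for z in (.150,.166): print(z,[fitc(im,ci,c,z,.012,.004,s) for s in (1,-1)])
w=cv2.resize(warp(im,ci,c,.15,60,4),(400,400))
sc=camera_info('side');u,v=proj(sc,[.58,-.083,.1])[0].astype(int)
s=cv2.resize(cv2.imread('pics/s7.png')[v-35:v+35,u-35:u+35],(400,400),interpolation=3)
cv2.imwrite('pics/c7.png',np.hstack([w,s]))
print('side z->row',[(z,((proj(sc,[[.5808,-.0827,z]])[0]-[u-35,v-35])*400/70).round()) for z in (.084,.15,.166)])
```

```text
10.8 [ 0.57979785 -0.0824452   0.24473273] [0.41065873 0.12782337 0.57908399]
0.15 [(array([ 0.5801, -0.0793,  0.0129]), 42), (array([ 0.5805, -0.0803,  0.0103]), 58)]
0.166 [(array([ 0.5781, -0.0719,  0.0141]), 41), (array([ 0.5817, -0.0814,  0.0154]), 38)]
side z->row [(0.084, array([204., 242.])), (0.15, array([203.,  70.])), (0.166, array([203.,  27.]))]
```

View pics/c7.png

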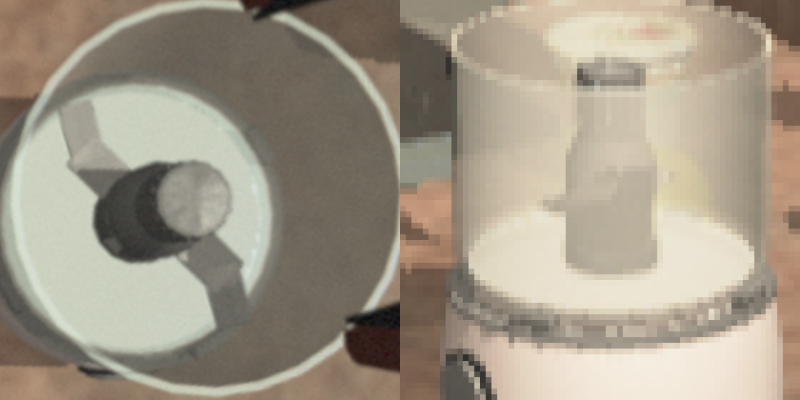

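The side view shows the stem top at row 65, below the rim, and the hub's underside at the boss, so the blade unit is home and standing freely. Next is the lid.

Scaled: 201 mm / 1000 = 0.201, -126 mm / 1000 = -0.126, 79 degrees / 90 = 0.8778.

Emit:
{"op": "step_arm", "data": {
  "targets": [
    [[1,-0.026,0.042,-0.005,0,0,0.0889],[1,-0.052,0.082,-0.015,0,0,0.1778],[1,-0.078,0.124,-0.035,0,0,0.2667],[1,-0.104,0.164,-0.035,0,0,0.3556],[1,-0.126,0.201,-0.035,0,0,0.4444],[1,-0.126,0.201,-0.035,0,0,0.5333],[1,-0.126,0.201,-0.035,0,0,0.6222],[1,-0.126,0.201,-0.035,0,0,0.7111],[1,-0.126,0.201,-0.035,0,0,0.8],[1,-0.126,0.201,-0.035,0,0,0.8778]]
  ]
}}

```text
clock: 11.8
ee_pos: [0.4537, 0.1182, 0.2099]
tcp_rot: [-0.055, 0.998, -0.001, 0.0]
ft_force: [-0.3, 0.6, -0.4]
grip_width: 0.996
grip_force: 0.0
```

Emit:
{"op": "step_arm", "data": {
  "targets": [
    [[1,0,0,0,0,0,0],[1,0,0,0,0,0,0]]
  ]
}}

```text
clock: 12.0
ee_pos: [0.4542, 0.1182, 0.2104]
tcp_rot: [-0.05, 0.999, -0.001, 0.001]
ft_force: [0.0, 0.2, 0.5]
grip_width: 1.003
grip_force: 0.0
```

Run:
```python
from h import *
from scipy.spatial.transform import Rotation as T
ci=camera_info('wrist'); save('wrist','w8.png'); o=get_obs(); print(o['clock'],o['ee_pos'],np.degrees(np.arctan2(*T.from_quat(o['tcp_rot']).as_matrix()[[1,0],1])),o['joints'].round(2))
im=cv2.imread('pics/w8.png')
c=[.454,.119]
for s in (1,-1): print('flange z14',fitc(im,ci,c,.014,.0605,.007,s),'z6',fitc(im,ci,c,.006,.0605,.007,s))
cv2.imwrite('pics/w8c.png',cv2.resize(warp(im,ci,c,.044,65,4.6),(590,590)))
```

```text
12.05 [0.45432549 0.11819679 0.21064569] 95.80195962170397 [ 0.11  0.19  1.8  -0.    1.15 -1.56]
flange z14 (array([0.4513, 0.1351, 0.056 ]), 40) z6 (array([0.4535, 0.1359, 0.0568]), 34)
flange z14 (array([0.454 , 0.1228, 0.0591]), 90) z6 (array([0.4559, 0.123 , 0.0604]), 89)
```

View pics/w8c.png

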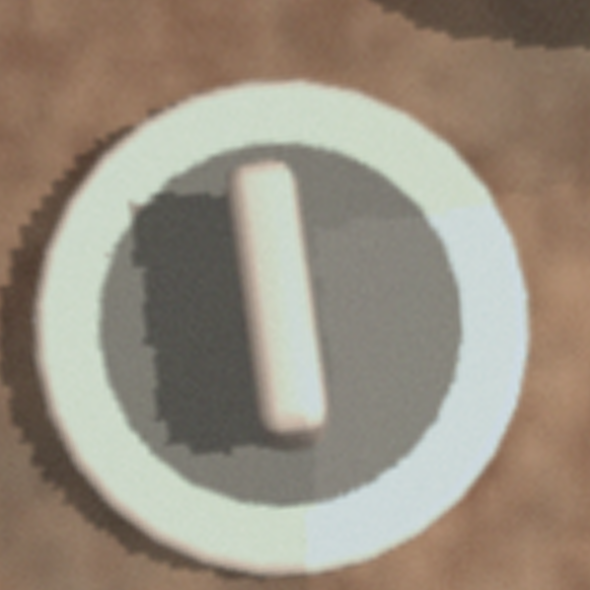

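The rectified view shows the grip bar from (264,163) to (297,432). The lid centre is about (0.4545, 0.1227) and the bar lies at 7° yaw.

Scaled: -166 mm / 1000 = -0.166, 4.5 mm / 1000 = 0.0045, 1.2 degrees / 90 = 0.0133.

Emit:
{"op": "step_arm", "data": {
  "targets": [
    [[1,0,0.0045,-0.05,0,0,0.0133],[1,0,0.0045,-0.1,0,0,0.0133],[0.7,0,0.0045,-0.145,0,0,0.0133],[0.5,0,0.0045,-0.166,0,0,0.0133],[0.5,0,0.0045,-0.166,0,0,0.0133],[0.2,0,0.0045,-0.166,0,0,0.0133],[0,0,0.0045,-0.166,0,0,0.0133],[0,0,0.0045,-0.166,0,0,0.0133],[0,0,0.0045,-0.166,0,0,0.0133],[0,0,0.0045,-0.166,0,0,0.0133]]
  ]
}}

```text
clock: 13.05
ee_pos: [0.4555, 0.1229, 0.0462]
tcp_rot: [-0.062, 0.998, -0.001, 0.003]
ft_force: [0.1, 0.8, -0.4]
grip_width: 0.309
grip_force: 0.0
```

Run:
```python
from h import *
o=get_obs(); print(o['clock'],o['ee_pos'],o['grip_width'],o['grip_force'],o['ft_force'],o['wrist_torque'])
```

```text
13.05 [0.45550112 0.12285609 0.04622423] 0.30930796966164126 0.0 [ 0.14933834  0.76356833 -0.3750163 ] [ 0.01265825  0.05308328 -0.02464616]
```

Still closing; a few more rows.

Emit:
{"op": "step_arm", "data": {
  "targets": [
    [[0,0,0,0,0,0,0],[0,0,0,0,0,0,0],[0,0,0,0,0,0,0],[0,0,0,0,0,0,0]]
  ]
}}

```text
clock: 13.45
ee_pos: [0.4551, 0.1228, 0.0457]
tcp_rot: [-0.063, 0.998, -0.001, 0.002]
ft_force: [-1.2, -0.6, 5.3]
grip_width: 0.171
grip_force: 30.0
```

Scaled: -205 mm / 1000 = -0.205, 185 mm / 1000 = 0.185.

Emit:
{"op": "step_arm", "data": {
  "targets": [
    [[0,0,0,0.03,0,0,0],[0,0,0,0.075,0,0,0],[0,0,0,0.12,0,0,0],[0,0,0,0.165,0,0,0],[0,0.01,-0.015,0.185,0,0,0],[0,0.03,-0.049,0.185,0,0,0],[0,0.054,-0.088,0.185,0,0,0],[0,0.078,-0.127,0.185,0,0,0],[0,0.102,-0.166,0.185,0,0,0],[0,0.126,-0.205,0.185,0,0,0]]
  ]
}}

```text
clock: 14.45
ee_pos: [0.5811, -0.0838, 0.2298]
tcp_rot: [-0.062, 0.998, -0.0, 0.001]
ft_force: [1.1, 1.3, -1.3]
grip_width: 0.175
grip_force: 30.0
```

Emit:
{"op": "step_arm", "data": {
  "targets": [
    [[0,0,0,0,0,0,0],[0,0,0,0,0,0,0],[0,0,0,0,0,0,0]]
  ]
}}

```text
clock: 14.75
ee_pos: [0.5797, -0.0813, 0.2297]
tcp_rot: [-0.063, 0.998, -0.0, 0.001]
ft_force: [0.3, -0.9, -2.2]
grip_width: 0.171
grip_force: 30.0
```

Run:
```python
from h import *
ci=camera_info('wrist'); save('wrist','w9.png');save('side','s9.png'); o=get_obs(); print(o['clock'],o['ee_pos'],o['ft_force'],o['grip_width'])
im=cv2.imread('pics/w9.png'); p=o['ee_pos']; b=p[2]-.0457
for s in (1,-1): print([fitc(im,ci,p[:2],b+z,.0605,.004,s) for z in (.014,.006)])
```

```text
14.85 [ 0.57991279 -0.08092298  0.23015394] [-0.27345286 -0.28577956 -2.20064121] 0.17218250172601152
[(array([ 0.5789, -0.0823,  0.0606]), 11), (array([ 0.5824, -0.082 ,  0.0633]), 11)]
[(array([ 0.5776, -0.0807,  0.0586]), 52), (array([ 0.5812, -0.0803,  0.0611]), 63)]
```

Scaled: -27 mm / 1000 = -0.027, -1.5 mm / 1000 = -0.0015.

Emit:
{"op": "step_arm", "data": {
  "targets": [
    [[0,0.001,-0.0015,0,0,0,0],[0,0.001,-0.0015,-0.012,0,0,0],[0,0.001,-0.0015,-0.018,0,0,0],[0,0.001,-0.0015,-0.022,0,0,0],[0,0.001,-0.0015,-0.025,0,0,0],[0,0.001,-0.0015,-0.027,0,0,0],[0,0.001,-0.0015,-0.027,0,0,0]]
  ]
}}

```text
clock: 15.55
ee_pos: [0.5818, -0.0837, 0.2031]
tcp_rot: [-0.063, 0.998, -0.001, 0.002]
ft_force: [-0.3, 0.2, -1.8]
grip_width: 0.169
grip_force: 30.0
```

Scaled: -2.5 mm / 1000 = -0.0025, -2 mm / 1000 = -0.002.

Emit:
{"op": "step_arm", "data": {
  "targets": [
    [[0,0,0,-0.001,0,0,0],[0,0,0,-0.002,0,0,0],[0,0,0,-0.0025,0,0,0],[0,0,0,-0.0025,0,0,0]]
  ]
}}

```text
clock: 15.95
ee_pos: [0.5819, -0.0837, 0.2009]
tcp_rot: [-0.063, 0.998, -0.001, 0.002]
ft_force: [-0.4, -0.1, -1.1]
grip_width: 0.17
grip_force: 30.0
```

Emit:
{"op": "step_arm", "data": {
  "targets": [
    [[0,-0.0005,0.0005,-0.001,0,0,0],[0,-0.0005,0.0005,-0.0015,0,0,0],[0,-0.0005,0.0005,-0.0015,0,0,0]]
  ]
}}

```text
clock: 16.25
ee_pos: [0.5814, -0.0832, 0.1998]
tcp_rot: [-0.063, 0.998, -0.001, 0.002]
ft_force: [-1.3, 0.1, 1.4]
grip_width: 0.175
grip_force: 30.0
```

The rim contact comes exactly at closed height (lid origin about 154 mm). Releasing and backing off.

Emit:
{"op": "step_arm", "data": {
  "targets": [
    [[0.6,0,0,0,0,0,0],[0.6,0,0,0,0,0,0],[0.6,0,0,0,0,0,0],[0.6,0,0,0,0,0,0],[0.6,0,0,0.015,0,0,0],[0.6,0,0,0.045,0,0,0],[0.8,0,0,0.08,0,0,0],[0.8,-0.04,0,0.1,0,0,0],[0.8,-0.08,0,0.1,0,0,0],[0.8,-0.08,0,0.1,0,0,0]]
  ]
}}

```text
clock: 17.25
ee_pos: [0.4968, -0.0825, 0.2998]
tcp_rot: [-0.062, 0.998, -0.001, 0.001]
ft_force: [-0.1, 0.4, 0.5]
grip_width: 0.799
grip_force: 0.0
```

Run:
```python
from h import *
ci=camera_info('wrist'); im=save('wrist','wA.png');save('side','sA.png');o=get_obs(); print(o['clock'],o['ee_pos'],o['grip_width'])
im=cv2.imread('pics/wA.png')
print([fitc(im,ci,[.5808,-.0827],z,.0605,.004,-1) for z in (.168,.16)])
sc=camera_info('side');u,v=proj(sc,[.58,-.083,.13])[0].astype(int)
cv2.imwrite('pics/cA.png',cv2.resize(cv2.imread('pics/sA.png')[v-50:v+50,u-65:u+65],(780,600),interpolation=3))
```

```text
17.35 [ 0.50104231 -0.08323756  0.29979602] 0.8016943566482438
[(array([ 0.58  , -0.083 ,  0.0589]), 75), (array([ 0.5847, -0.0826,  0.0604]), 68)]
```

View pics/cA.png

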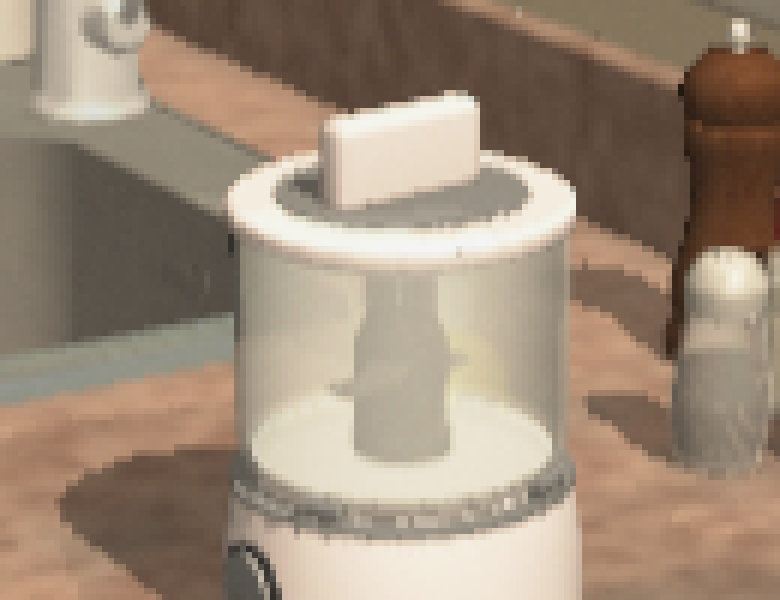

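The side view shows the lid level and flush on the rim (flange at rows 160–260), with the blade unit home below it (hub foot at row 455).

```bash
python3 -c "
from workcell import hand_in; print(hand_in())"
```

```text
the job is handed in; nothing more can be done
None
```

I seated the blade unit fully home over the shaft keys, put the large white lid flush on the bowl's rim and handed the job in at about 17 s, with only light contact forces; the hand-in returned no verdict.

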